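Set and lock the thickness dial of a leather splitter

ROBOT

A 6-joint arm with a two-finger parallel gripper is mounted at the origin on the work surface. World frame = base frame: x ahead of the robot, y to its left, z up, the work surface at z = 0. Lengths are in m, angles in rad, forces in N, time in s.
With the tool pointing down it reaches from about 0.3 to 0.875 m from the base axis. Payload 4.2 kg.
Tool frame: the origin (TCP) lies midway between the tips of the shut fingers; the grasp point (between the pads) lies env.grip_depth behind it (env.grip_depth is the distance from the TCP to the grasp point, in m); z points along the fingers, y is the line along which they close (so a half turn about z gives the same grasp; the last joint's range is limited). The gripper opens to 85 mm and grips with 20 to 120 N. Pads are 22 mm wide; open, the fingers measure 114 mm over their backs; the gripper's body (76 mm by 85 mm) begins 54 mm behind the grasp point. The pads swing forward as they close: fully open they stand 13 mm farther back than shut.
Start: joints at [1.212, 0.32, 1.565, -0, 1.257, -0.02], TCP at [0.191, 0.542, 0.231] pointing down, gripper open.
Joint ranges: [-3.11, 3.11], [-0.84, 2.01], [0.21, 2.61], [-1.34, 4.49], [0.05, 2.63], [-2.56, 2.56]. Speed limits (rad/s): [2.57, 2.57, 3.14, 3.14, 3.14, 3.14].

INTERFACE

Orientations are given as a rotation vector (axis times angle).
In Python, from bench import env gives the robot as it stands.
- The arm moves only by the tool jog_arm, never from a script. Its argument "targets" is a list of rows, each a list of 3 entries, a list of its own where there are three numbers: the shift along the tool's x, y, z in units of 0.025 m (1.0 is 0.025 m), then the turn about the tool's z in units of 45 degrees (1.0 is 45 degrees), then the closure, from -1 (fully open) to 1 (shut). A call has 1 to 20 rows; each row shifts and turns the commanded pose from where the row before left it, along the tool's axes as they then stand; what a row does not reach is not made up. A row lasts 1/12 s, in which the tool goes at most 41.7 mm and 7.16 degrees, less where a joint would pass 70% of its speed; a pose out of reach is approached as far as the arm can. A call with a number of a shift or a turn outside -1 to 1 is refused whole. A call with a gripper value outside its range is refused whole. The fingers move at their own pace and stop on an object; the grip force is fixed at half the most. Time passes only in rows, so rows that do not move let the fingers close. It gives the time, the measured TCP pose, the force, the opening and the grip force at its end, in the units of the state.
- env.observe(): the state, without advancing time (a new reading comes with each control period).
- env.snapshot(name): name is "side" or "top"; returns a dict with "img" (384x512x3 uint8, blue, green, red), "range_z" (384x512 float32, m along the optical axis (not along the pixel's ray), 0 where there is no reading), "fovy" (degrees; the focal length in pixels is half the picture's height over the tangent of half this angle, whatever the lens; pixels are square), "cx", "cy" (the principal point, pixels), "position" and "orientation" of the camera in the world. Camera axes: x right, y down, z forward; pixel columns grow to the right and rows downward; lengths in m; the calibration is good to about 2 mm. A picture is of the moment at which its call begins.
- env.close_job(): hands the job in; it is judged then, once.
The state is a dict: "time": time; "joint_positions": joint angles; "joint_velocities": joint speeds; "effort": joint torques, N m; "tcp_pos": TCP position; "tcp_rot": TCP orientation; "wrist_force": force on the tool from outside, world axes, zero at the start; "ft_torque": the same for the moment, N m; "opening": finger opening in m; "grasp_force": force on a finger pad.
Only numpy, scipy, OpenCV 4.12 (cv2) and the standard library are available. Lean on these libraries where they do the work, as an engineer would, in place of code of your own. Each camera call takes 0.05 s, during which the arm holds its last target. There are 200 camera calls.

TASK

Set the thickness dial of the leather splitter on the cobbler's bench: first turn it anticlockwise (seen from above) all the way back to its stop, then turn it clockwise exactly three clicks and leave it resting in that click. Then lock the setting by swinging the lock lever round, away from the dial, to the far end of its travel. Leave the jar and the hammer where they are.

Things in the scene. Friction and masses are not known exactly. Their poses are not given: they have to be found in the camera images.
- splitter: Green cast leather splitter, fixed: body 150 (x) x 280 (y) mm, flat deck 100 mm above the bench; base flange 190 x 310 mm. Origin: centre of its underside, z up. On the deck: dial axis at (0, +70) mm, lock lever pivot at (0, -50) mm, both upright. Feed rollers on the +x side, below the deck; a crank (not used) at the +x +y corner, its grip at x = +105, out to y = +234, up to 103 mm high.
- dial (a joint): Angle of the black thickness dial (rad): 0 at its anticlockwise stop, growing clockwise seen from above. Clicks every 24 degrees (0.419 rad), ten places from 0 (the stop) to 3.77 (other stop); between them a sprung detent pulls it to the nearer click. Leaving a click takes about 0.2 N m. Starts in one of the clicks 1 to 4.
- dial_grip (a point): Point on the dial's axis 30 mm above the deck, the height to grip; turns with the dial, z up. Round skirt 52 mm across; on it an upright bar 50 mm long (x), 14 mm thick (y), 12 to 42 mm above the deck. White pointer line on the bar's -x half: at the stop it shows along the splitter's -x, at the long stud on the plate below; nine short studs mark the other clicks.
- lock_lever (a joint): Angle of the lock lever (rad): 0 unlocked, arm pointing along the splitter's -x; grows anticlockwise seen from above to 1.5 at its far end (locked, arm nearly along the splitter's -y, away from the dial). Starts between 0 and 0.25, stays where it is left; friction about 0.08 N m.
- lever_post (a point): Point on the axis of the lever's upright black finger post, 30 mm above the deck. The post is a round pin of 16 mm diameter, 8 to 42 mm above the deck, at the end of the flat steel arm (12 mm wide, 8 to 16 mm above the deck), 65 mm from the pivot. z up; x points from the post to the pivot.
- lever_pivot (a point): Point on the lever's pivot axis, 12 mm above the deck; its axes are those of the splitter.
- jar: Loose glass jar with a yellow lid, 72 mm diameter, 95 mm high, on the splitter's +y side; origin under its centre.
- hammer: Loose hammer, about 300 mm long, lying on the bench on the splitter's -y side, its handle roughly along the splitter's x.

How it is judged:
On the way, in this order (a step that is already met when the one before it is completed fails the run):
1. the dial is back at its stop (value of joint dial below 0.1 rad), for 0.1 s.
2. the dial rests in the third click from the stop (value of joint dial between 1.137 and 1.377 rad and contact force between dial and the fingers below 0.1 N), for 0.2 s.
3. the lock lever is at the far end of its travel (value of joint lock_lever above 1.35 rad), for 0.1 s.
At the end, for the whole second after the job is handed in: the dial rests in the third click from its stop (1.257 rad, within 0.12), the lock lever is within 0.15 rad of its far end, and jar and hammer lie within 30 mm of where they were (value of joint dial between 1.137 and 1.377 rad and value of joint lock_lever above 1.35 rad and distance of each of jar, hammer from where it was at the start of the episode below 0.03 m); the robot touches nothing.
It fails at once if jar or hammer moved by more than 30 mm (distance of any of jar, hammer from where it was at the start of the episode above 0.03 m).
It also fails if it takes over 72 s, if anything falls off the work surface, if the arm or the gripper's body presses on something with over 40 N, if the wrist force passes 120 N, or if a joint passes its speed limit or range.

## Working session

There is one attempt and no reset: what is moved stays moved. The work goes in short steps, Python scripts to look and compute and a tool call to move; the robot and the scene stay as the last step left them, time stands still between calls to the robot, and variables do not carry over. Pictures are saved under pics/ and viewed, at most 10 in all, crops included, and the job is handed in when it is done.

Besides the shell and the picture viewer there is one more tool, called after ">>>" as name(argument=value, ...) on one line, values as JSON. jog_arm: Moves the arm, as the interface text tells. Shifts and turns lie within -1 to 1; 1 stands for 0.025 m of shift or 45 degrees of turn. Its arguments: {"type":"object","properties":{"targets":{"type":"array"}},"required":["targets"]}

```bash
ls; mkdir -p pics; cat > h.py <<'E'
import numpy as np, cv2
from scipy.spatial.transform import Rotation as R
from bench import env
def cam(s):
    o=np.array(s["orientation"],float)
    Rm=R.from_rotvec(o).as_matrix() if o.size==3 else (o if o.shape==(3,3) else R.from_quat(o).as_matrix())
    return Rm,np.array(s["position"]),192/np.tan(np.radians(s["fovy"])/2)
def cloud(s):
    Rm,p,f=cam(s); z=s["range_z"]; v,u=np.mgrid[0:384,0:512]
    P=np.stack([(u-s["cx"])/f*z,(v-s["cy"])/f*z,z],-1)@Rm.T+p
    P[z==0]=np.nan
    return P
E
python3 - <<'E'
from h import *
st=env.observe(); print(st, env.grip_depth)
for n in("top","side"):
    s=env.snapshot(n); cv2.imwrite(f"pics/{n}0.png",s["img"]); np.savez(f"{n}0.npz",**s)
    print(n,s["fovy"],s["cx"],s["cy"],s["position"],s["orientation"])
a=cv2.imread("pics/top0.png");b=cv2.imread("pics/side0.png")
E
```

```text
pics
{'time': 0.0, 'joint_positions': array([ 1.21198160e+00,  3.20298004e-01,  1.56572614e+00,  4.14256252e-06,
        1.25743243e+00, -2.00199676e-02]), 'joint_velocities': array([ 1.94277005e-03,  2.37566412e-03, -1.98904670e-03,  1.43691742e-05,
        6.86456669e-04, -4.45276094e-04]), 'effort': array([-1.28907559e-03, -4.15517020e+01, -2.34158778e+01, -1.16656379e-04,
        7.87282566e-03,  9.67408340e-07]), 'tcp_pos': array([0.19093123, 0.54183347, 0.23046049]), 'tcp_rot': array([-5.29577979e-01, -3.09627422e+00,  2.87398990e-03]), 'wrist_force': array([ 0.28133487, -0.27521007,  0.43987803]), 'ft_torque': array([ 0.03653982, -0.02385045, -0.0087021 ]), 'grasp_force': 0.0, 'opening': 0.08505204851800764} 0.0187
top 57.422388380772055 260.16348999614587 193.45813953117863 [0.45500986 0.0229908  1.05396113] [-2.19729275  2.13834156 -0.07134573]
side 51.17110780106577 245.26206121208813 197.3441242529792 [ 0.25634364 -0.64212769  0.63763153] [-2.17412953  0.47050401 -0.21675258]
```

View pics/top0.png

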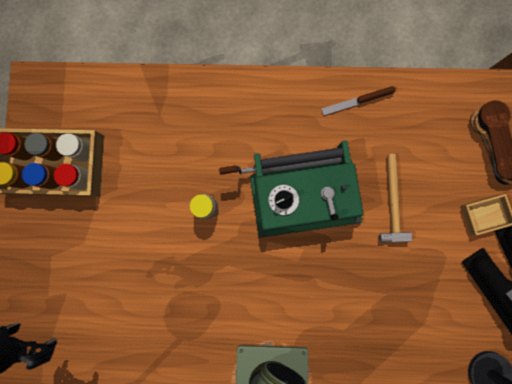

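View pics/side0.png

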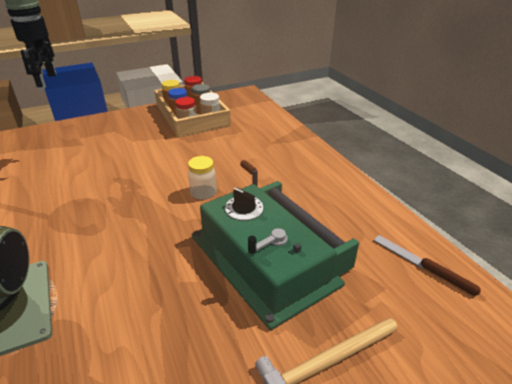

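The top view shows the dial at about (283,200), the lever pivot at about (328,192) with its post at about (333,212), the jar at (202,206) and the hammer at x≈395. The side view shows the same layout. Next I fit the splitter pose.

```bash
python3 - <<'E'
from h import *
s=dict(np.load("top0.npz")); P=cloud(s)
g=s["img"].astype(int); hsv=cv2.cvtColor(s["img"],cv2.COLOR_BGR2HSV)
roi=np.zeros((384,512),bool); roi[130:260,225:380]=1
deck=roi&(abs(P[...,2]-.1)<.008)
print("deck z",np.nanmedian(P[deck][:,2]),deck.sum())
m=deck&(hsv[...,0]>50)&(hsv[...,0]<95)
pts=P[m][:,:2].astype(np.float32); r=cv2.minAreaRect(pts); print("deckrect",r)
# white ring
w=roi&(hsv[...,1]<50)&(hsv[...,2]>150)
for nm,mm in(("white",w),("tall",roi&(P[...,2]>.122)&(P[...,2]<.16))):
    n,l,st,c=cv2.connectedComponentsWithStats(mm.astype(np.uint8))
    for i in range(1,n):
        if st[i,4]>4: q=P[l==i]; print(nm,st[i],c[i].round(1),np.nanmean(q,0).round(4),np.nanmax(q[:,2]).round(3))
big=cv2.resize(s["img"][165:245,240:370],None,fx=6,fy=6,interpolation=cv2.INTER_CUBIC); cv2.imwrite("pics/topz.png",big)
# jar, hammer
j=(hsv[...,0]>22)&(hsv[...,0]<35)&(hsv[...,1]>180); j[:,:180]=0; j[:,220:]=0; print("jar",np.nanmean(P[j],0))
E
```

```text
deck z 0.0997143361710563 5093
deckrect ((0.533507764339447, -0.08805729448795319), (0.14970584213733673, 0.2755485475063324), 9.873787879943848)
white [269 185  30  29 305] [283.6 197.1] [ 0.5283 -0.0208  0.1036] 0.11
white [325 188   4   6  11] [326.3 190.5] [ 0.548  -0.1337  0.1175] 0.122
white [280 211   5   4  15] [282.5 212.7] [ 0.4857 -0.0187  0.1038] 0.107
white [332 210   2   3   5] [332.4 210.8] [ 0.4941 -0.1511  0.1148] 0.117
tall [275 193  19  12 101] [284.4 198.6] [ 0.5215 -0.0211  0.1413] 0.146
tall [332 214   7   6  36] [334.9 216.4] [ 0.4788 -0.1531  0.1393] 0.145
jar [0.49956163 0.20569059 0.09309492]
```

View pics/topz.png

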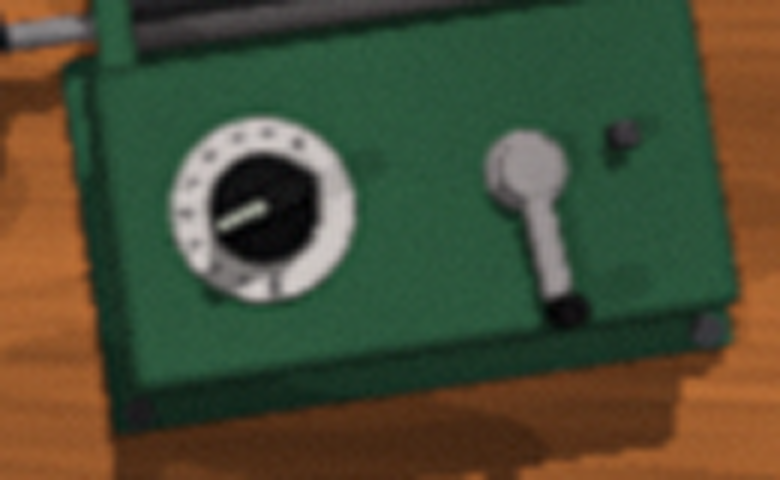

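Findings:
- **Splitter:** centre about (0.5335, -0.088), yaw about 9.9°, deck height 0.0997 m, which agrees with the given 0.100.
- **Dial:** axis about (0.5215, -0.020). The pointer line at (220,228) to (267,207) in the crop is about 72–76° clockwise from the long stud at (277,285), so the dial starts at click 3.
- **Lever:** the post is 65 mm from the pivot as specified, at an angle of about 0.07 rad.

Now I'll move above the dial.

>>> jog_arm(targets=[[[-0.5,-0.42,0],0,-1],[[-1,-0.84,0],0,-1],[[-1,-0.84,0],0,-1],[[-1,-0.84,0],0,-1],[[-1,-0.84,0],0,-1],[[-1,-0.84,0],0,-1],[[-1,-0.84,0],0,-1],[[-1,-0.84,0],0,-1],[[-1,-0.84,0],0,-1],[[-1,-0.84,0],0,-1],[[-1,-0.84,0],0,-1],[[-1,-0.84,0],0,-1],[[-1,-0.84,0],0,-1],[[-1,-0.84,0],0,-1],[[-1,-0.84,0],0,-1],[[-1,-0.84,0],0,-1],[[-1,-0.84,0],0,-1],[[-1,-0.84,0],0,-1],[[-1,-0.84,0],0,-1],[[-1,-0.84,0],0,-1]])

```text
time: 1.77
tcp_pos: [0.5145, -0.0082, 0.2311]
tcp_rot: [-0.53, -3.096, 0.0]
wrist_force: [0.1, 1.4, 1.0]
opening: 0.0855
grasp_force: 0.0
```

>>> jog_arm(targets=[[[-0.45,-0.42,0],0,-1],[[0,0,0],0.15,-1],[[0,0,0],0.15,-1],[[0,0,0],0.15,-1],[[0,0,0],0.15,-1],[[0,0,0],0.15,-1],[[0,0,0],0.15,-1],[[0,0,0],0.05,-1],[[0,0,0],0,-1],[[0,0,0],0,-1],[[0,0,0],0,-1]])

```text
time: 2.68
tcp_pos: [0.5215, -0.0199, 0.2312]
tcp_rot: [-1.621, -2.691, 0.0]
wrist_force: [0.6, -0.8, -0.3]
opening: 0.0855
grasp_force: 0.0
```

```bash
cat >> h.py <<'E'
def to(x,y,z,yang=None):
    "units to go in tool axes to target TCP; yang: world angle (deg) of tool y"
    st=env.observe(); Rm=R.from_rotvec(st["tcp_rot"]).as_matrix(); a=np.degrees(np.arctan2(Rm[1,1],Rm[0,1]))
    d=Rm.T@(np.array([x,y,z])-st["tcp_pos"])/.025
    print("t",round(st["time"],2),"tcp",st["tcp_pos"].round(4),"yang",round(a,2),"tilt",Rm[2].round(3),"units",d.round(3),
      "turn",None if yang is None else round((a-yang)/45,3),"F",np.round(st["wrist_force"],1),"T",np.round(st["ft_torque"],2),"grip",st["grasp_force"],"open",round(st["opening"],4),"q6",st["joint_positions"][5])
E
python3 -c "
from h import *
to(.5215,-.020,.117,27.9)"
```

```text
t 2.68 tcp [ 0.5215 -0.0199  0.2312] yang 27.89 tilt [ 0. -0. -1.] units [-5.000e-03 -1.000e-03  4.568e+00] turn -0.0 F [ 0.6 -0.8 -0.3] T [-0.02 -0.01 -0.03] grip 0.0 open 0.0855 q6 -0.546775107360656
```

>>> jog_arm(targets=[[[0,0,0.5],0,-1],[[0,0,0.8],0,-1],[[0,0,0.8],0,-1],[[0,0,0.8],0,-1],[[0,0,0.7],0,-1],[[0,0,0.5],0,-1],[[0,0,0.3],0,-1],[[0,0,0.17],0,-1],[[0,0,0],0,1],[[0,0,0],0,1],[[0,0,0],0,1],[[0,0,0],0,1],[[0,0,0],0,1],[[0,0,0],0,1],[[0,0,0],0,1],[[0,0,0],0,1],[[0,0,0],0,1]])

```text
time: 4.1
tcp_pos: [0.5223, -0.0195, 0.1177]
tcp_rot: [1.621, 2.69, 0.001]
wrist_force: [-0.7, 0.6, 5.3]
opening: 0.0128
grasp_force: 59.8
```

```bash
python3 -c "
from h import *
to(.5215,-.020,.117,27.9)"
```

```text
t 4.1 tcp [ 0.5223 -0.0195  0.1177] yang 27.84 tilt [-0.     0.001 -1.   ] units [-0.002 -0.037  0.027] turn -0.001 F [-0.7  0.6  5.3] T [ 0.06  0.05 -0.02] grip 59.75794315338135 open 0.0128 q6 -0.54549511864931
```

>>> jog_arm(targets=[[[0,0,0],-0.1,1],[[0,0,0],-0.1,1],[[0,0,0],-0.1,1],[[0,0,0],-0.1,1],[[0,0,0],-0.1,1],[[0,0,0],-0.1,1],[[0,0,0],-0.1,1],[[0,0,0],-0.1,1],[[0,0,0],-0.1,1],[[0,0,0],-0.1,1],[[0,0,0],-0.1,1],[[0,0,0],-0.1,1],[[0,0,0],-0.1,1],[[0,0,0],-0.1,1],[[0,0,0],-0.1,1],[[0,0,0],-0.1,1],[[0,0,0],0,1],[[0,0,0],0,1],[[0,0,0],0,1]])

```text
time: 5.68
tcp_pos: [0.5224, -0.0193, 0.1177]
tcp_rot: [-0.269, 3.129, 0.001]
wrist_force: [-0.5, 0.7, 4.9]
opening: 0.0128
grasp_force: 60.1
```

```bash
python3 - <<'E'
from h import *
to(.5215,-.020,.117,99.9)
E
```

```text
t 5.68 tcp [ 0.5224 -0.0193  0.1177] yang 99.83 tilt [-0.002  0.    -1.   ] units [ 0.041 -0.021  0.028] turn -0.002 F [-0.5  0.7  4.9] T [0.15 0.06 0.01] grip 60.14474630355835 open 0.0128 q6 -1.8020753054399694
```

>>> jog_arm(targets=[[[0,0,0],-0.05,1],[[0,0,0],-0.05,1],[[0,0,0],0,1],[[0,0,0],0,1]])

```text
time: 6.02
tcp_pos: [0.5224, -0.0192, 0.1178]
tcp_rot: [-0.379, 3.117, 0.003]
wrist_force: [-1.2, 0.1, 5.5]
opening: 0.0131
grasp_force: 82.7
```

```bash
python3 - <<'E'
from h import *
to(.5215,-.020,.117,99.9)
E
```

```text
t 6.02 tcp [ 0.5224 -0.0192  0.1178] yang 103.88 tilt [-0.002  0.002 -1.   ] units [ 0.044 -0.021  0.03 ] turn 0.088 F [-1.2  0.1  5.5] T [-0.06  0.07 -2.08] grip 82.70075166597962 open 0.0131 q6 -1.8750949773206282
```

The 2.1 N m reaction shows the dial is at its stop. Next I go clockwise to click 3, release, and rise.

>>> jog_arm(targets=[[[0,0,0],0.1,1],[[0,0,0],0,1],[[0,0,0],0,1],[[0,0,0],0.1,1],[[0,0,0],0.1,1],[[0,0,0],0.1,1],[[0,0,0],0.1,1],[[0,0,0],0.1,1],[[0,0,0],0.1,1],[[0,0,0],0.1,1],[[0,0,0],0.1,1],[[0,0,0],0.1,1],[[0,0,0],0.1,1],[[0,0,0],0.1,1],[[0,0,0],0.1,1],[[0,0,0],0.1,1],[[0,0,0],0.1,1],[[0,0,0],0.1,1],[[0,0,0],0.1,1],[[0,0,0],0,1]])

```text
time: 7.68
tcp_pos: [0.5223, -0.0195, 0.1177]
tcp_rot: [1.625, 2.688, 0.001]
wrist_force: [-0.3, -0.6, 6.4]
opening: 0.0127
grasp_force: 61.5
```

```bash
python3 - <<'E'
from h import *
to(.5215,-.020,.117,27.9)
E
```

```text
t 7.68 tcp [ 0.5223 -0.0195  0.1177] yang 27.7 tilt [-0.001  0.001 -1.   ] units [-0.002 -0.038  0.029] turn -0.005 F [-0.3 -0.6  6.4] T [ 0.03  0.09 -0.06] grip 61.47355914115906 open 0.0127 q6 -0.5429214220390632
```

>>> jog_arm(targets=[[[0,0,0],0,-1],[[0,0,0],0,-1],[[0,0,0],0,-1],[[0,0,0],0,-1],[[0,0,0],0,-1],[[0,0,0],0,-1],[[0,0,0],0,-1],[[0,0,0],0,-1],[[0,0,-0.3],0,-1],[[0,0,-0.6],0,-1],[[0,0,-0.8],0,-1],[[0,0,-0.8],0,-1],[[0,0,-0.8],0,-1],[[0,0,-0.5],0,-1],[[0,0,0],0,-1]])

```text
time: 8.93
tcp_pos: [0.5237, -0.0197, 0.2156]
tcp_rot: [1.619, 2.685, 0.005]
wrist_force: [0.4, 0.5, 0.4]
opening: 0.0851
grasp_force: 0.0
```

>>> jog_arm(targets=[[[0,0,0],0.15,-1],[[0,0,0],0.15,-1],[[0,0,0],0.15,-1],[[0,0,0],0.15,-1],[[0,0,0],0.15,-1],[[0,0,0],0.15,-1],[[0,0,0],0.15,-1],[[0,0,0],0.15,-1],[[0,0,0],0.15,-1],[[0,0,0],0.15,-1],[[0,0,0],0.15,-1],[[0,0,0],0.15,-1],[[0,0,0],0.15,-1],[[0,0,0],0.15,-1],[[0,0,0],0.15,-1],[[0,0,0],0.05,-1],[[0,0,0],0,-1]])

```text
time: 10.35
tcp_pos: [0.5214, -0.0195, 0.2113]
tcp_rot: [-3.117, -0.391, 0.002]
wrist_force: [0.5, 0.5, -0.0]
opening: 0.0854
grasp_force: 0.0
```

```bash
python3 - <<'E'
from h import *
to(.4790,-.153,.118,-76)
E
```

```text
t 10.35 tcp [ 0.5214 -0.0195  0.2113] yang -75.69 tilt [-0.001 -0.001 -1.   ] units [-2.959  4.756  3.734] turn 0.007 F [ 0.5  0.5 -0. ] T [ 0.06  0.02 -0.  ] grip 0.0 open 0.0854 q6 1.2615474318425761
```

Now I move above the post and check with both cameras.

>>> jog_arm(targets=[[[-0.25,0.4,0],0,-1],[[-0.5,0.8,0],0,-1],[[-0.5,0.8,0],0,-1],[[-0.5,0.8,0],0,-1],[[-0.5,0.8,0],0,-1],[[-0.4,0.65,0],0,-1],[[-0.31,0.5,0],0,-1],[[0,0,0],0,-1],[[0,0,0],0,-1]])

```text
time: 11.1
tcp_pos: [0.479, -0.1537, 0.2118]
tcp_rot: [-3.117, -0.39, 0.001]
wrist_force: [-0.2, -0.9, -0.3]
opening: 0.0855
grasp_force: 0.0
```

```bash
python3 - <<'E'
from h import *
to(.4790,-.153,.118,-76)
a=env.snapshot("top")["img"][150:240,225:375]; b=env.snapshot("side")["img"][140:310,160:360]
a=cv2.resize(a,(600,360),interpolation=cv2.INTER_CUBIC)[:, :400]; b=cv2.resize(b,(400,340),interpolation=cv2.INTER_CUBIC)
o=np.zeros((360,800,3),np.uint8); o[:,:400]=a; o[:340,400:]=b; cv2.imwrite("pics/chk1.png",o)
E
```

```text
t 11.1 tcp [ 0.479  -0.1537  0.2118] yang -75.74 tilt [-0.    -0.001 -1.   ] units [ 0.009 -0.026  3.753] turn 0.006 F [-0.2 -0.9 -0.3] T [-0.02 -0.01 -0.03] grip 0.0 open 0.0855 q6 0.9881278737781442
```

View pics/chk1.png

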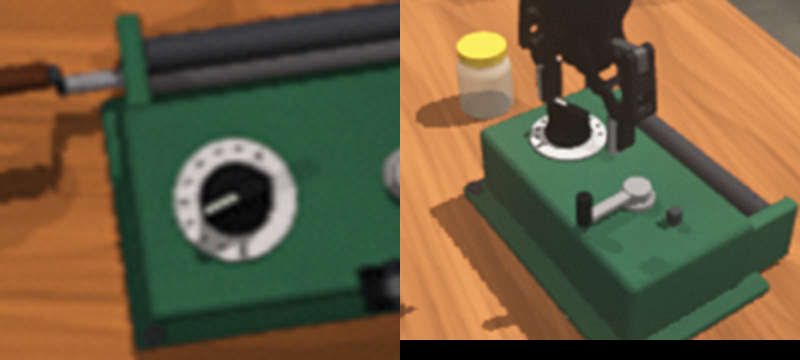

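The top view shows the dial pointer from (235,198) to (205,212), the same direction as at the start, so it is back in click 3. The side view shows the open fingers straddling the post at (585,210) from above. Next I descend and grip.

>>> jog_arm(targets=[[[0,0,0.4],0,-1],[[0,0,0.7],0,-1],[[0,0,0.7],0,-1],[[0,0,0.7],0,-1],[[0,0,0.6],0,-1],[[0,0,0.4],0,-1],[[0,0,0.25],0,-1],[[0,0,0],0,1],[[0,0,0],0,1],[[0,0,0],0,1],[[0,0,0],0,1],[[0,0,0],0,1],[[0,0,0],0,1],[[0,0,0],0,1],[[0,0,0],0,1],[[0,0,0],0,1]])

```text
time: 12.53
tcp_pos: [0.4799, -0.153, 0.119]
tcp_rot: [3.117, 0.392, 0.002]
wrist_force: [-0.6, 0.8, 6.2]
opening: 0.014
grasp_force: 58.5
```

```bash
python3 - <<'E'
from h import *
to(.4790,-.153,.118,-76)
st=env.observe(); p=st["tcp_pos"][:2]-[.5421,-.1373]; print(np.hypot(*p),np.degrees(np.arctan2(p[1],p[0])))
# plan: arc with tool turning by dth each row; chord in tool frame is constant
r=.065; n=16; th=np.radians(81)/n
# radial x tool? 
print(R.from_rotvec(st["tcp_rot"]).as_matrix().round(3), 'chord units',2*r*np.sin(th/2)/.025,'deg',np.degrees(th))
E
```

```text
t 12.53 tcp [ 0.4799 -0.153   0.119 ] yang -75.66 tilt [ 0.001  0.001 -1.   ] units [-0.034 -0.011  0.039] turn 0.007 F [-0.6  0.8  6.2] T [0.04 0.18 0.05] grip 58.51669907569885 open 0.014 q6 0.9889057053430894
0.06416209103587123 -165.79197119850718
[[ 0.969  0.248  0.001]
 [ 0.248 -0.969 -0.   ]
 [ 0.001  0.001 -1.   ]] chord units 0.22965424106075027 deg 5.0625
```

>>> jog_arm(targets=[[[0.01,0.2266,0],-0.1111,1],[[0.01,0.2266,0],-0.1111,1],[[0.01,0.2266,0],-0.1111,1],[[0.01,0.2266,0],-0.1111,1],[[0.01,0.2266,0],-0.1111,1],[[0.01,0.2266,0],-0.1111,1],[[0.01,0.2266,0],-0.1111,1],[[0.01,0.2266,0],-0.1111,1],[[0.01,0.2266,0],-0.1111,1],[[0.01,0.2266,0],-0.1111,1],[[0.01,0.2266,0],-0.1111,1],[[0.01,0.2266,0],-0.1111,1],[[0.01,0.2266,0],-0.1111,1],[[0.01,0.2266,0],-0.1111,1],[[0.01,0.2266,0],-0.1111,1],[[0.01,0.2266,0],-0.1111,1],[[0,0,0],0,1],[[0,0,0],0,1],[[0,0,0],0,1]])

```text
time: 14.12
tcp_pos: [0.5479, -0.2019, 0.119]
tcp_rot: [2.134, 2.304, 0.0]
wrist_force: [-0.9, -0.3, 4.5]
opening: 0.0134
grasp_force: 58.5
```

```bash
python3 - <<'E'
from h import *
to(.5487,-.202,.118,4)
st=env.observe(); p=st["tcp_pos"][:2]-[.5421,-.1373]; print(np.hypot(*p),np.degrees(np.arctan2(p[1],p[0])))
E
```

```text
t 14.12 tcp [ 0.5479 -0.2019  0.119 ] yang 4.37 tilt [-0.001  0.001 -1.   ] units [-0.005  0.032  0.041] turn 0.008 F [-0.9 -0.3  4.5] T [-0.05  0.24  0.06] grip 58.5090297460556 open 0.0134 q6 -0.4485680162053092
0.06490488703165367 -84.87658371034718
```

The lever reads about 1.48 rad. I nudge it to the stop, release, and rise.

>>> jog_arm(targets=[[[0,0.06,0],0,1],[[0,0,0],0,1],[[0,0,0],0,1]])

```text
time: 14.37
tcp_pos: [0.5483, -0.2019, 0.119]
tcp_rot: [-2.134, -2.305, 0.002]
wrist_force: [-4.0, -0.7, 7.3]
opening: 0.0138
grasp_force: 58.8
```

>>> jog_arm(targets=[[[0,0,0],0,-1],[[0,0,0],0,-1],[[0,0,0],0,-1],[[0,0,0],0,-1],[[0,0,0],0,-1],[[0,0,0],0,-1],[[0,0,0],0,-1],[[0,0,0],0,-1],[[0,0,-0.3],0,-1],[[0,0,-0.6],0,-1],[[0,0,-0.9],0,-1],[[0,0,-1],0,-1],[[0,0,-1],0,-1],[[-0.5,0,-0.8],0,-1],[[-1,0,-0.5],0,-1],[[-1,0,0],0,-1],[[-1,0,0],0,-1],[[-1,0,0],0,-1],[[-0.5,0,0],0,-1],[[0,0,0],0,-1]])

```text
time: 16.03
tcp_pos: [0.5584, -0.3284, 0.2457]
tcp_rot: [2.139, 2.301, -0.0]
wrist_force: [0.2, 1.3, -0.3]
opening: 0.0856
grasp_force: 0.0
```

```bash
python3 - <<'E'
from h import *
to(.5487,-.202,.118,4)
s=env.snapshot("top"); b=env.snapshot("side")["img"][140:384,160:420]; P=cloud(s)
hsv=cv2.cvtColor(s["img"],cv2.COLOR_BGR2HSV)
j=(hsv[...,0]>22)&(hsv[...,0]<35)&(hsv[...,1]>180); j[:,:180]=0; j[:,220:]=0; print("jar",np.nanmean(P[j],0))
a=cv2.resize(s["img"][140:250,240:420][:, :],(450,275),interpolation=cv2.INTER_CUBIC); b=cv2.resize(b,(350,328))
o=np.zeros((330,800,3),np.uint8); o[:275,:450]=a; o[:328,450:]=b; cv2.imwrite("pics/chk2.png",o)
E
```

```text
t 16.03 tcp [ 0.5584 -0.3284  0.2457] yang 4.18 tilt [-0.001  0.    -1.   ] units [ 5.075 -0.018  5.103] turn 0.004 F [ 0.2  1.3 -0.3] T [ 0.03  0.01 -0.02] grip 0.0 open 0.0856 q6 -0.6220245814406588
jar [0.49949036 0.20575019 0.0932581 ]
```

View pics/chk2.png

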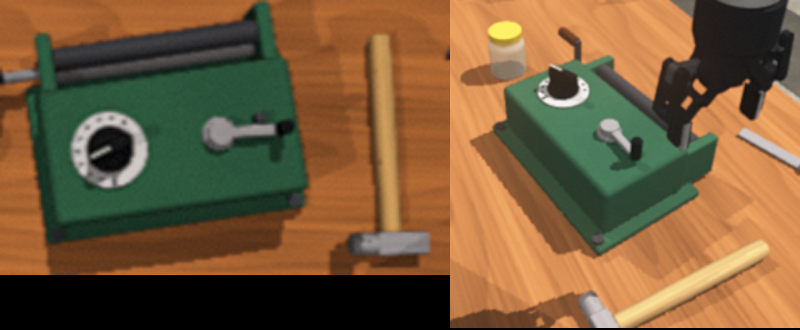

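The dial pointer at (90,158)–(112,148) is in click 3. The lever arm points from (217,134) to (285,128), along the splitter's -y against its stop stud. The jar and hammer have not moved, and the gripper is clear of everything. I'm handing in.

```bash
python3 -c "
from bench import env
print(env.close_job())"
```

```text
the job is handed in; nothing more can be done
None
```

The job is handed in, with no verdict shown: the dial went back to its stop and then clockwise to click 3, the lever was swung to its far end, and the last pictures show the dial and lever set and the jar and hammer not moved.

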